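# Mix the stain: set the press-to-run mixer and hold the flask in its cradle

## Task

Set the stain mixer on its control box: press the large round key fully down and let it up, then do the same with the long bar key, and do not press the small round key. Then lift the round flask out of its cork rest and, keeping it upright, set it into the mixer's sprung ring cradle and press it down well past half of the ring's travel. Finish while still holding the flask pressed down like that, without letting go, and leave everything else on the bench where it is.

Things in the scene. Friction and masses are not known exactly. Their poses are not given: they have to be found in the camera images.
- flask_center (a point): The round flask, half-way up on its axis. Amber glass, 132 mm tall in all, about 0.25 kg (0.18 to 0.35): a ball-shaped bulb 72 mm in diameter at the bottom and above it a straight neck with a screw cap flush with it, 28 mm in diameter, from 70 mm to 132 mm above the lowest point of the bulb (the cap is the top 18 mm, black). This point lies 66 mm above the lowest point; z points up the neck. It starts upright in the cork rest.
- flask_neck (a point): Point on the flask's axis in the middle of the neck, 100 mm above the lowest point of the bulb (32 mm below the top of the cap): the place to grip, 28 mm across from any side.
- flask_bulb (a point): Centre of the flask's bulb, 36 mm above its lowest point.
- flask: The same flask; this origin is the lowest point of the bulb, on the axis.
- rest: Cork rest ring the flask starts in, fixed to the bench: 86 mm outside diameter, 22 mm high. The origin is on the bench at its centre. The lowest point of the flask stands 9 mm above the bench in it, with the neck middle 109 mm above the bench.
- mixer: The press-to-run mixer: a grey box 160 x 160 mm, 60 mm high, fixed on the bench, with the sprung ring cradle above the middle of its steel top. It may stand to the left or to the right of the flask, with the control box on the other side. Origin on the bench under its centre.
- cradle_ring (a point): Centre of the cradle ring, which moves with the ring. The ring is a black round bar 8 mm thick, bent to a circle of 56 mm mean diameter (48 mm open inside), level, carried on three sprung legs; at rest its centre is 100 mm above the bench. The flask's bulb sits in it with the bulb centre 29 mm above this point (so the lowest point of the flask is 7 mm below it, and the neck middle 93 mm above it). z points up.
- cradle (a joint): How far the cradle ring is pressed down (m): 0 at rest, 0.024 at the stop. The springs need about 3.7 N to start and 500 N/m from there, about 12.7 N at 0.018 and 15.7 N at the stop. The weight of the flask alone sinks it by less than 2 mm. It springs back up when let go.
- panel: Control box: grey, 100 mm (its x) by 230 mm (its y), 45 mm high, fixed on the bench. Origin on the bench under its centre. On its top three white keys stand in a row along its y, 70 mm apart, in any order.
- key_disc_top (a point): Centre of the top face of the large round key (40 mm in diameter), 61 mm above the bench; z up.
- key_bar_top (a point): Centre of the top face of the long bar key (44 mm along the panel's x, 18 mm along its y), 61 mm above the bench; z up.
- key_small_top (a point): Centre of the top face of the small round key (18 mm in diameter), 61 mm above the bench; z up. Not to be pressed.
- key_disc (a joint): How far the large round key is pressed (m): 0 up, 0.006 fully down, sprung: 2 N to start, 5 N fully down.
- key_bar (a joint): The same for the long bar key.
- key_small (a joint): The same for the small round key.
- jar: Bystander: amber glass jar with a flat bottom, 60 mm in diameter and 90 mm high, beyond the flask. Origin at its underside.
- can: Bystander: bare metal can, 66 mm in diameter and 100 mm high, beyond the flask. Origin at its underside.
- tape: Bystander: roll of paper tape lying flat, 90 mm in diameter, 24 mm high, between the robot and the flask.
- brush: Bystander: brush lying on the left, beyond the machines.
- offcut: Bystander: wooden offcut 70 x 45 x 20 mm on the right, beyond the machines.

How it is judged (in metres and radians):
On the way, in this order (a step that is already met when the one before it is completed fails the run):
1. the large round key is pressed down, the others up (value of joint key_disc above 0.004 m and value of joint key_bar below 0.002 m), for 0.05 s.
2. the bar key is pressed down, with the round key up again (value of joint key_bar above 0.004 m and value of joint key_disc below 0.002 m), for 0.05 s.
3. the flask is lifted out of the cork rest (height (world z) of flask_center above 0.1 m and contact force between flask and rest below 0.01 N), for 0.1 s.
4. the flask sits in the cradle and is pressed down (value of joint cradle above 0.013 m and horizontal distance between flask_bulb and cradle_ring below 0.007 m and z of flask_bulb in the frame of cradle_ring between 0.024 and 0.034 m and angle between flask_center's own z axis and vertical below 0.26 rad and contact force between flask and mixer above 6 N and contact force between flask and the fingers above 3 N and value of joint each of key_disc, key_bar, key_small below 0.002 m), for 0.3 s.
At the end, for the whole second after the job is handed in: Still held at the end: bulb in the ring (within 7 mm of its centre, 24 to 34 mm above it), neck within 15 deg of upright, ring pressed down over 13 of 24 mm, flask on ring over 6 N, fingers on flask over 3 N, at rest, all keys up (all of step 4 and contact force between flask and rest below 0.01 N and linear speed of flask below 0.02 m/s); the arm keeps its last pose, push and grip.
It fails at once if the small round key is pressed (over 3 mm) (value of joint key_small above 0.003 m).
It fails at once if the round and the bar key are down together (value of joint each of key_disc, key_bar above 0.003 m).
It fails at once if the flask is tipped more than 40 degrees (angle between flask_center's own z axis and vertical above 0.7 rad).
It fails at once if a bystander is pushed more than 40 mm (distance of any of jar, can, tape, brush, offcut from where it was at the start of the episode above 0.04 m).
It also fails if it takes over 54 s, if anything falls off the work surface, if the arm or the gripper's body presses on something with over 40 N, if the wrist force passes 120 N, or if a joint passes its speed limit or range.

## Robot

A 6-joint arm with a two-finger parallel gripper is mounted at the origin on the work surface. World frame = base frame: x ahead of the robot, y to its left, z up, the work surface at z = 0. Lengths are in m, angles in degrees, forces in N, time in s.
With the tool pointing down it reaches from about 0.4 to 0.925 m from the base axis. Payload 12.5 kg.
Tool frame: the origin (TCP) lies on the mounting face of the last link; the fingertips stand 190 mm ahead of it and the grasp point (between the pads) lies bot.grip_depth ahead of it (bot.grip_depth is the distance from the TCP to the grasp point, in m); z points along the fingers, y is the direction in which the jaws open and shut (so a half turn about z gives the same grasp; the last joint's range is limited). The gripper opens to 95 mm and grips with 3 to 60 N. Pads are 20 mm wide; open, the fingers measure 119 mm over their backs; the gripper's body (75 mm by 180 mm) begins 59 mm behind the grasp point.
Start: joints at [-72.342, 28.126, 89.318, -0, 62.55, -6.05], TCP at [0.251, -0.572, 0.405] pointing down, gripper open.
Joint ranges: [-177.58, 177.58], [-47.91, 125.51], [2.72, 160], [-65.01, 245.01], [3.68, 167.84], [-153.87, 153.87]. Speed limits (degrees/s): [127.2, 127.2, 159.86, 180, 180, 180].

## Interface

Orientations are given as a 3x3 rotation matrix whose columns are the frame's x, y, z axes.
In Python, from workcell import bot, vision gives the robot as it stands.
- The arm moves only by the tool send_rows, never from a script. Its argument "motion" is a list of rows, each a list of 2 entries, a list of its own where there are three numbers: the shift along the tool's x, y, z in cm, then the turn about the tool's z in rad. A call has 1 to 20 rows; each row is the pose to reach, as a shift and turn from the pose measured when the call began, along the tool's axes at that moment; what a row does not reach only later rows make up. A row lasts 1/8 s, in which the tool goes at most 62.5 mm and 10.7 degrees, less where a joint would pass 70% of its speed; a pose out of reach is approached as far as the arm can. A call with a gripper value outside its range is refused whole. "fingers" is the opening, from 0 (shut) to 1 (fully open), set as the call begins (left out, the last holds). The fingers move at their own pace and stop on an object; "newtons" is the grip in N (left out, the last holds). Time passes only in rows, so rows that repeat a pose let the fingers close. It gives the time, the measured TCP pose, the force and the opening at its end, in the units of the state.
- bot.sense(): the state, without advancing time (a new reading comes with each control period).
- vision.grab_frame(name): name is "side" or "top"; returns a dict with "color" (420x560x3 uint8, blue, green, red), "depth" (420x560 float32, m along the optical axis (not along the pixel's ray), 0 where there is no reading), "K" (3x3 intrinsics, pixels), "R" (3x3) and "t" (3): a world point X has camera coordinates R X + t. Camera axes: x right, y down, z forward; pixel columns grow to the right and rows downward; lengths in m; the calibration is good to about 2 mm. A picture is of the moment at which its call begins.
- bot.hand_in(): hands the job in, once; it reports no verdict.
The state is a dict: "time": time; "joint_pos": joint angles; "joint_velocities": joint speeds; "effort": joint torques, N m; "ee_pos": TCP position; "eef_rot": TCP orientation; "contact_force": force on the tool from outside, world axes, zero at the start; "wrist_torque": the same for the moment, N m; "grip_width": finger opening in m.
Only numpy, scipy, OpenCV 4.12 (cv2) and the standard library are available. Lean on these libraries where they do the work, as an engineer would, in place of code of your own. Each camera call takes 0.05 s, during which the arm holds its last target.

## Working session

There is one attempt and no reset: what is moved stays moved. The work goes in short steps, Python scripts to look and compute and a tool call to move; the robot and the scene stay as the last step left them, time stands still between calls to the robot, and variables do not carry over. Pictures are saved under pics/ and viewed, and the job is handed in when it is done.

Besides the shell and the picture viewer there is one more tool, called after ">>>" by a JSON object that holds its "api" and its "payload", one argument or row to a line. send_rows: Moves the arm, as the interface text tells. Its arguments: {"type":"object","properties":{"motion":{"type":"array"},"fingers":{"type":"number"},"newtons":{"type":"number"}},"required":["motion"]}

```bash
mkdir -p pics
python3 - <<'E'
from workcell import bot, vision
import cv2,numpy as np
print(bot.sense(), bot.grip_depth)
for n in("side","top"):
    f=vision.grab_frame(n); cv2.imwrite(f"pics/{n}0.png",f["color"]); np.savez(f"{n}0.npz",**f)
    print(n,f["K"],f["R"],f["t"])
E
```

```text
{'time': 0.0, 'joint_pos': array([-7.23412728e+01,  2.81640459e+01,  8.93497385e+01, -8.79244039e-04,
        6.25496860e+01, -6.05071624e+00]), 'joint_velocities': array([-0.03478007,  0.04738754, -0.01088495,  0.00019997,  0.02999681,
       -0.0233412 ]), 'effort': array([-2.55335493e-03, -6.12650371e+01, -2.58179641e+01,  6.92003430e-02,
        4.81995405e-02, -8.18591002e-05]), 'ee_pos': array([ 0.25131854, -0.57220853,  0.40416506]), 'eef_rot': array([[ 9.15593502e-01,  4.02104982e-01, -3.49013805e-04],
       [ 4.02105120e-01, -9.15592905e-01,  1.05143842e-03],
       [ 1.03234065e-04, -1.10303043e-03, -9.99999386e-01]]), 'contact_force': array([-1.13033431, -0.34758073,  0.45940107]), 'wrist_torque': array([ 0.03188313, -0.0169548 , -0.04275278]), 'grip_width': 0.09511868632830306} 0.1713
side [[437.4462917    0.         278.26444591]
 [  0.         437.4462917  205.21125829]
 [  0.           0.           1.        ]] [[ 0.97914496 -0.20302746  0.00741659]
 [-0.12793403 -0.64452661 -0.75380258]
 [ 0.15782281  0.73713316 -0.6570591 ]] [-0.57713088  0.14259403  0.99049728]
top [[449.62310014   0.         278.81664241]
 [  0.         449.62310014 210.31457405]
 [  0.           0.           1.        ]] [[-0.09398593 -0.9955567   0.00578819]
 [-0.97406841  0.09075234 -0.20725528]
 [ 0.20580909 -0.02511718 -0.97826977]] [0.02954271 0.59540891 1.13711983]
```

View pics/side0.png

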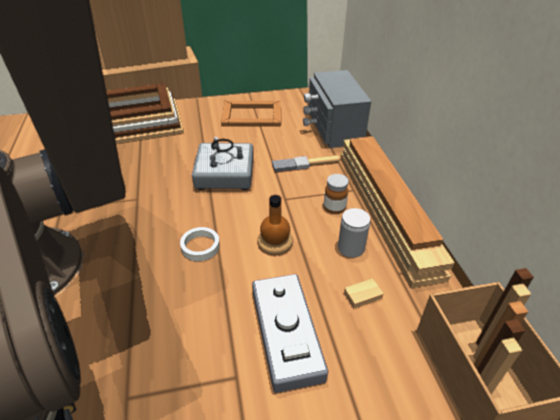

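View pics/top0.png

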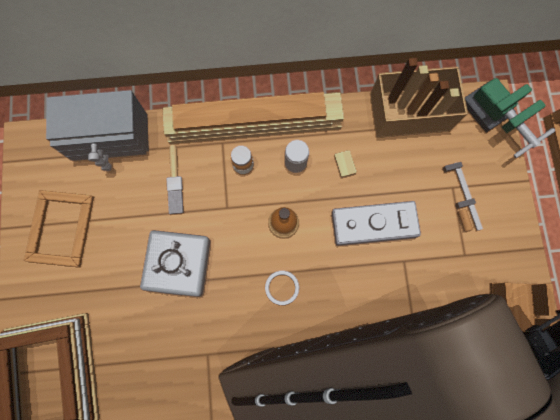

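The side view shows the mixer (223,165), flask (275,225) and panel (288,330), with the keys small, disc, bar at (279,292), (287,318), (295,352). In the top view the keys are at (352,225), (377,221), (404,219), the cap at (284,215) and the ring at (171,261).

```bash
cat > h.py <<'E'
import numpy as np,cv2
def ld(n): 
    d=np.load(n+".npz"); return {k:d[k] for k in d}
def ray(f,u,v,z):
    d=f["R"].T@np.linalg.inv(f["K"])@np.array([u,v,1.]); c=-f["R"].T@f["t"]
    return c+d*(z-c[2])/d[2]
def proj(f,X):
    p=f["K"]@(f["R"]@np.asarray(X,float)+f["t"]); return p[:2]/p[2]
def pts(f):
    h,w=f["depth"].shape; u,v=np.meshgrid(np.arange(w),np.arange(h)); Z=f["depth"]
    P=np.stack([(u-f["K"][0,2])/f["K"][0,0]*Z,(v-f["K"][1,2])/f["K"][1,1]*Z,Z],-1)
    return (P-f["t"])@f["R"]
E
python3 - <<'E'
from h import *
for n in("top0","side0"):
    f=ld(n); P=pts(f); print(n,(f["depth"]>0).mean())
    C=f["color"].astype(int); Z=P[...,2]; ok=f["depth"]>0
    boxes={"top0":dict(panel=(325,195,425,250),ring=(140,230,210,300),flask=(268,200,302,240)),"side0":dict(panel=(250,270,330,390),ring=(190,130,258,190),flask=(255,190,295,252))}[n]
    def rep(nm,m):
        k,l,s,c=cv2.connectedComponentsWithStats(m.astype(np.uint8))
        for i in range(1,k):
            if s[i,4]>15: 
                q=P[l==i]; q=q[np.isfinite(q).all(1)]; print(nm,s[i],c[i].round(1),"med",np.median(q,0).round(4),"mid",((q.min(0)+q.max(0))/2).round(4))
    def bx(b):
        m=np.zeros(Z.shape,bool); m[b[1]:b[3],b[0]:b[2]]=1; return m&ok
    rep("key",bx(boxes["panel"])&(Z>.055)&(Z<.068))
    rep("pan",bx(boxes["panel"])&(Z>.035)&(Z<.068))
    rep("ring",bx(boxes["ring"])&(Z>.088)&(Z<.115))
    rep("mix",bx(boxes["ring"])&(Z>.05)&(Z<.07))
    rep("cap",bx(boxes["flask"])&(Z>.115))
    b=boxes["flask"]; 
    rep("capdark",bx(b)&(C.max(2)<50))
    x0,y0,x1,y1=boxes["panel"]; cv2.imwrite(f"pics/{n}_p.png",cv2.resize(f["color"][y0:y1,x0:x1],None,fx=5,fy=5,interpolation=2))
    x0,y0,x1,y1=boxes["ring"]; cv2.imwrite(f"pics/{n}_r.png",cv2.resize(f["color"][y0:y1,x0:x1],None,fx=8,fy=8,interpolation=2))
E
```

```text
top0 0.9958928571428571
key [399 210   9  17 113] [403.2 218.4] med [ 0.5437 -0.3543  0.0603] mid [ 0.5443 -0.3545  0.0607]
key [370 214  15  15 174] [377.2 220.9] med [ 0.5429 -0.2843  0.0604] mid [ 0.5429 -0.2847  0.0612]
key [348 220   7   7  32] [351.5 223.5] med [ 0.5425 -0.2152  0.0604] mid [ 0.5438 -0.2147  0.0601]
pan [ 332  201   89   44 3044] [375.5 222.4] med [ 0.541  -0.2813  0.0448] mid [ 0.5433 -0.2848  0.0512]
ring [151 241  37  35 332] [170.2 261. ] med [0.476  0.2545 0.1017] mid [0.4903 0.2651 0.0983]
mix [ 140  231   68   66 3021] [174.9 263.6] med [0.4776 0.2508 0.059 ] mid [0.4824 0.2607 0.0599]
mix [161 252  19  19 277] [169.7 260.7] med [0.4885 0.2699 0.0595] mid [0.4884 0.2694 0.0589]
cap [279 208  11  13 114] [283.7 213.9] med [ 0.5689 -0.0353  0.1404] mid [ 0.5704 -0.0362  0.1309]
side0 0.9961309523809524
key [275 285   9   9  65] [279.  288.8] med [ 0.5454 -0.2175  0.0606] mid [ 0.5455 -0.2163  0.0597]
key [277 308  21  20 322] [287.  317.8] med [ 0.546  -0.2879  0.0615] mid [ 0.5467 -0.2858  0.0599]
key [283 344  26  15 264] [295.5 350.5] med [ 0.546  -0.3573  0.0614] mid [ 0.5468 -0.3555  0.0602]
pan [ 252  274   77  112 5503] [288.1 330.6] med [ 0.5436 -0.3075  0.0457] mid [ 0.5466 -0.2858  0.0502]
ring [210 137  33  23 230] [222.6 146.7] med [0.483  0.2487 0.1025] mid [0.494  0.2612 0.098 ]
mix [ 192  143   62   36 1669] [223.4 162.6] med [0.485  0.2319 0.0604] mid [0.4869 0.2564 0.0599]
mix [215 143  16   7  77] [223.5 145.8] med [0.4931 0.3165 0.0608] mid [0.4908 0.3194 0.0633]
cap [269 195  13  18 199] [275. 203.] med [ 0.5722 -0.0434  0.1377] mid [ 0.5732 -0.0362  0.1303]
capdark [270 196  10  12 104] [274.6 201.2] med [ 0.5714 -0.0432  0.1414] mid [ 0.5722 -0.0381  0.1361]
```

Run:
```python
from h import *
from workcell import bot
from scipy.optimize import least_squares
t=ld("top0"); s=ld("side0")
def tri(a,b):
    r=least_squares(lambda X:np.r_[proj(t,X)-a,proj(s,X)-b],[.5,0,.1]); return r.x.round(4),np.abs(r.fun).max().round(2)
print("disc",tri([377.2,220.9],[287,317.8]),ray(t,377.2,220.9,.061),ray(s,287,317.8,.061))
print("bar",ray(t,403.2,218.4,.061),ray(s,295.5,350.5,.061))
# ring hole by ray
print("ring", ray(t,169.7,260.7,.1))
P=pts(t)
for n,f,b in(("t",t,(140,230,210,300)),("s",s,(190,130,258,190))):
    P=pts(f); m=np.zeros(P.shape[:2],bool); m[b[1]:b[3],b[0]:b[2]]=1
    q=P[m&(P[...,2]>.097)&(P[...,2]<.107)]
    c=np.array([.49,.263])
    for _ in range(6):
        d=np.linalg.norm(q[:,:2]-c,axis=1); k=abs(d-.028)<.008
        c=least_squares(lambda c:np.linalg.norm(q[k][:,:2]-c,axis=1)-.028,c,loss="soft_l1",f_scale=.002).x
    print(n,"ringfit",c,k.sum(),len(q))
    b={"t":(270,200,300,228),"s":(262,190,290,225)}[n]
    m=np.zeros(P.shape[:2],bool); m[b[1]:b[3],b[0]:b[2]]=1
    q=P[m&(P[...,2]>.09)&(P[...,2]<.15)]
    c=np.array([.57,-.038])
    for _ in range(6):
        d=np.linalg.norm(q[:,:2]-c,axis=1); k=(abs(d-.014)<.005)&(q[:,2]<.136)
        c=least_squares(lambda c:np.linalg.norm(q[k][:,:2]-c,axis=1)-.014,c,loss="soft_l1",f_scale=.002).x
    tp=q[q[:,2]>.138][:,:2]
    print(n,"neck",c,k.sum(),"captop",tp.mean(0),len(tp))
R=bot.sense()["eef_rot"];p=bot.sense()["ee_pos"]
print("disc shift cm",(R.T@(np.array([.5445,-.2855,.28])-p)*100).round(2))
```

```text
disc (array([ 0.5457, -0.2852,  0.0571]), np.float64(0.79)) [ 0.54289148 -0.28416013  0.061     ] [ 0.54611171 -0.2877477   0.061     ]
bar [ 0.54316346 -0.35417713  0.061     ] [ 0.54605096 -0.35703637  0.061     ]
ring [0.4839902  0.26059687 0.1       ]
t ringfit [0.48362686 0.25988685] 232 278
t neck [ 0.57153232 -0.03563051] 33 captop [ 0.5712088  -0.03560308] 88
s ringfit [0.48603278 0.25732668] 158 193
s neck [ 0.57374183 -0.03498561] 201 captop [ 0.57327332 -0.03784947] 98
disc shift cm [ 38.37 -14.45  12.44]
```

View pics/top0_r.png

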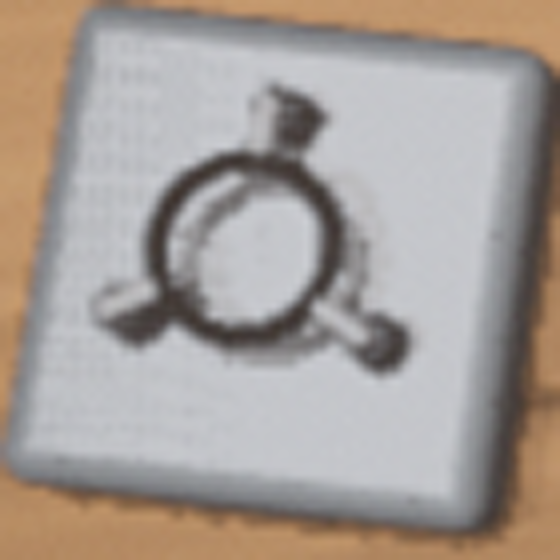

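The top crop shows the ring as a dark circle centred near crop (245,250), with three legs around it. From both views the ring is at about (0.485, 0.259), the flask at (0.5725, -0.036) and the disc key at (0.5445, -0.2855). Next I move above the disc key with the fingers shut.

>>> {"api": "send_rows", "payload": {
  "motion": [
    [[4,-1.5,0],0],
    [[9,-3.4,0],0],
    [[14,-5.3,0],0],
    [[19,-7.2,0],0],
    [[24,-9,0],0],
    [[29,-10.9,2],0],
    [[33.5,-12.6,5],0],
    [[37,-13.9,8],0],
    [[38.4,-14.4,11],0],
    [[38.4,-14.4,12.4],0],
    [[38.4,-14.4,12.4],0],
    [[38.4,-14.4,12.4],0]
  ],
  "fingers": 0,
  "newtons": 30
}}

```text
time: 1.6
ee_pos: [0.5447, -0.2867, 0.2815]
eef_rot: [[0.916, 0.401, 0.001], [0.401, -0.916, 0.0], [0.001, 0.0, -1.0]]
contact_force: [0.8, 0.5, 0.4]
grip_width: 0.0005
```

Run:
```python
from workcell import bot, vision
import cv2
s=bot.sense();print(s["time"],s["ee_pos"],s["eef_rot"].round(4),s["contact_force"],s["grip_width"])
f=vision.grab_frame("side");cv2.imwrite("pics/side1.png",f["color"])
```

```text
1.6 [ 0.5446537  -0.2866743   0.28147574] [[ 9.160e-01  4.011e-01  8.000e-04]
 [ 4.011e-01 -9.160e-01  1.000e-04]
 [ 8.000e-04  2.000e-04 -1.000e+00]] [0.83705277 0.51560559 0.37810369] 0.00047576781485985894
```

View pics/side1.png

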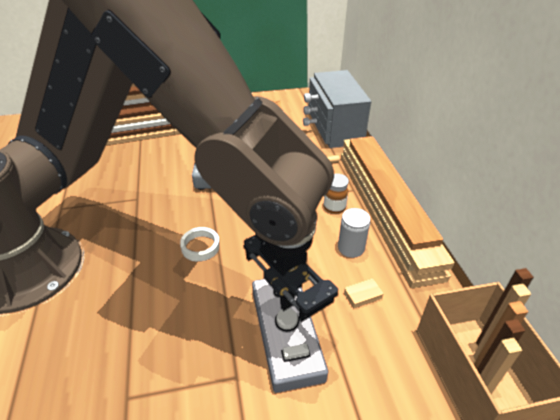

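The shut fingers are right above the disc key, at about (287,312). I press down.

>>> {"api": "send_rows", "payload": {
  "motion": [
    [[0,0,1.5],0],
    [[0,0,2.5],0],
    [[0,0,3.0],0],
    [[0,0,3.4],0],
    [[0,0,3.65],0],
    [[0,0,3.65],0],
    [[0,0,3.65],0]
  ]
}}

```text
time: 2.52
ee_pos: [0.5446, -0.2865, 0.2454]
eef_rot: [[0.916, 0.401, 0.001], [0.401, -0.916, -0.0], [0.001, 0.0, -1.0]]
contact_force: [-3.7, 1.5, 5.8]
grip_width: 0.0004
```

>>> {"api": "send_rows", "payload": {
  "motion": [
    [[0,0,0.12],0],
    [[0,0,0.12],0],
    [[0,0,0.12],0]
  ]
}}

```text
time: 2.9
ee_pos: [0.5445, -0.2865, 0.2453]
eef_rot: [[0.916, 0.401, 0.001], [0.401, -0.916, -0.0], [0.001, 0.001, -1.0]]
contact_force: [-5.9, 1.6, 13.0]
grip_width: 0.0008
```

The stop is reached: the force rose to 13 N with no more travel. Now up, across to the bar and down.

>>> {"api": "send_rows", "payload": {
  "motion": [
    [[0,0,-1],0],
    [[0,0,-2.5],0],
    [[0,0,-3],0],
    [[-1.4,3.2,-3],0],
    [[-2.7,6.3,-3],0],
    [[-2.7,6.3,-3],0],
    [[-2.7,6.3,-2],0],
    [[-2.7,6.3,-1],0],
    [[-2.7,6.3,-0.4],0],
    [[-2.7,6.3,-0.1],0],
    [[-2.7,6.3,0.05],0],
    [[-2.7,6.3,0.1],0],
    [[-2.7,6.3,0.1],0]
  ]
}}

```text
time: 4.53
ee_pos: [0.545, -0.3545, 0.2453]
eef_rot: [[0.916, 0.402, 0.001], [0.402, -0.916, 0.0], [0.001, 0.0, -1.0]]
contact_force: [-3.6, 6.3, 10.9]
grip_width: 0.0004
```

>>> {"api": "send_rows", "payload": {
  "motion": [
    [[0,0,-1],0],
    [[0,0,-3],0],
    [[0,0,-6],0],
    [[0,0,-10],0],
    [[0,0,-13],0],
    [[0,0,-13.5],0]
  ]
}}

```text
time: 5.28
ee_pos: [0.5449, -0.3545, 0.3826]
eef_rot: [[0.916, 0.402, 0.004], [0.402, -0.916, -0.003], [0.003, 0.004, -1.0]]
contact_force: [-0.4, -0.5, -0.0]
grip_width: 0.0005
```

>>> {"api": "send_rows", "payload": {
  "motion": [
    [[2,-3.6,0],0],
    [[4.2,-7.7,0],0],
    [[6.4,-11.7,0],0],
    [[8.6,-15.8,0],0],
    [[10.8,-19.8,0],0],
    [[13,-23.8,0],0],
    [[14.5,-26.6,0],0],
    [[15.3,-28.1,0],0],
    [[15.3,-28.1,0],0],
    [[15.3,-28.1,0],0]
  ],
  "fingers": 0.7
}}

```text
time: 6.52
ee_pos: [0.5722, -0.0367, 0.3816]
eef_rot: [[0.916, 0.401, 0.004], [0.401, -0.916, -0.003], [0.003, 0.004, -1.0]]
contact_force: [0.6, 0.2, 1.0]
grip_width: 0.0664
```

Run:
```python
from workcell import bot, vision
import cv2
f=vision.grab_frame("side");cv2.imwrite("pics/side2.png",f["color"])
s=bot.sense();print(s["time"],s["ee_pos"],s["eef_rot"].round(4),s["contact_force"],s["grip_width"],s["joint_pos"])
import numpy as np
print(s["eef_rot"].T@(np.array([.5725,-.036,.2803])-s["ee_pos"])*100)
```

```text
6.575 [ 0.57218607 -0.0368375   0.38170155] [[ 0.9163  0.4006  0.0042]
 [ 0.4006 -0.9163 -0.0027]
 [ 0.0028  0.0042 -1.    ]] [ 0.0456096   0.10325562 -0.2104616 ] 0.06628539657360512 [-10.26744038  25.32275035  98.33244511  -0.13460882  56.07891635
  56.19250687]
[ 0.03425818 -0.10681329 10.13992857]
```

View pics/side2.png

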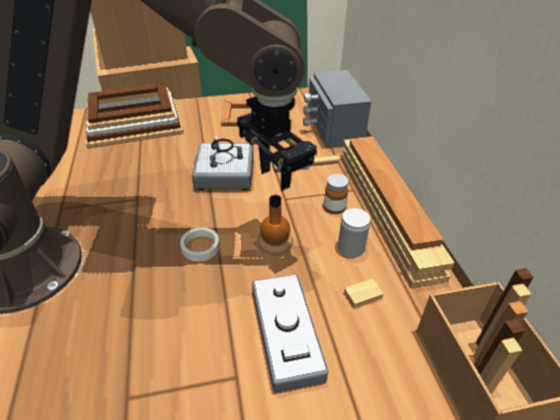

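The keys are all up again, and the open fingers straddle the cap, which is at (275,200). I descend and grip.

>>> {"api": "send_rows", "payload": {
  "motion": [
    [[0,-0.1,2],0],
    [[0,-0.1,5],0],
    [[0,-0.1,8],0],
    [[0,-0.1,9.5],0],
    [[0,-0.1,10.1],0],
    [[0,-0.1,10.1],0],
    [[0,-0.1,10.1],0]
  ]
}}

```text
time: 7.45
ee_pos: [0.5724, -0.0363, 0.2816]
eef_rot: [[0.916, 0.401, 0.006], [0.401, -0.916, -0.003], [0.004, 0.005, -1.0]]
contact_force: [0.2, 0.7, -0.7]
grip_width: 0.0666
```

>>> {"api": "send_rows", "payload": {
  "motion": [
    [[0,0,0],0],
    [[0,0,0],0],
    [[0,0,0],0],
    [[0,0,0],0],
    [[0,0,0],0],
    [[0,0,0],0],
    [[0,0,0],0],
    [[0,0,0],0]
  ],
  "fingers": 0,
  "newtons": 40
}}

```text
time: 8.45
ee_pos: [0.5723, -0.0361, 0.2816]
eef_rot: [[0.916, 0.401, 0.005], [0.401, -0.916, -0.003], [0.004, 0.005, -1.0]]
contact_force: [-1.2, 2.8, 2.2]
grip_width: 0.0278
```

>>> {"api": "send_rows", "payload": {
  "motion": [
    [[0,0,-1],0],
    [[0,0,-3],0],
    [[0,0,-6],0],
    [[0,0,-9],0],
    [[0,0,-12],0],
    [[0,0,-13.5],0],
    [[0,0,-13.5],0],
    [[0,0,-13.5],0]
  ]
}}

```text
time: 9.45
ee_pos: [0.5715, -0.0358, 0.4154]
eef_rot: [[0.916, 0.4, 0.004], [0.4, -0.916, -0.003], [0.002, 0.004, -1.0]]
contact_force: [0.2, -0.9, -3.6]
grip_width: 0.0275
```

Run:
```python
from workcell import bot, vision
import cv2,numpy as np
f=vision.grab_frame("side");cv2.imwrite("pics/side3.png",f["color"])
s=bot.sense();print(s["time"],s["ee_pos"],s["eef_rot"].round(4),s["contact_force"],s["grip_width"])
print(s["eef_rot"].T@(np.array([.485,.259,s["ee_pos"][2]])-s["ee_pos"])*100)
```

```text
9.5 [ 0.57153828 -0.03580868  0.41537621] [[ 0.9163  0.4005  0.0035]
 [ 0.4005 -0.9163 -0.0025]
 [ 0.0022  0.0037 -1.    ]] [-0.24267295 -0.23038143 -2.51146523] 0.02725195116119887
[  3.87797821 -30.4788556   -0.10474436]
```

View pics/side3.png

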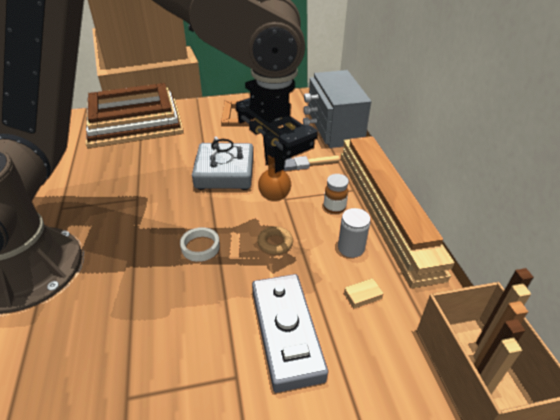

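The flask (275,185) hangs upright in the gripper, and the cork rest (275,240) is empty. Next I carry it over the ring.

>>> {"api": "send_rows", "payload": {
  "motion": [
    [[0.3,-2,0],0],
    [[0.7,-5,0],0],
    [[1.1,-9,0],0],
    [[1.7,-13,0],0],
    [[2.2,-17,0],0],
    [[2.7,-21,0],0],
    [[3.2,-25,0],0],
    [[3.6,-28,0],0],
    [[3.8,-29.8,0],0],
    [[3.9,-30.5,0],0],
    [[3.9,-30.5,0],0],
    [[3.9,-30.5,0],0],
    [[3.9,-30.5,0],0]
  ]
}}

```text
time: 11.12
ee_pos: [0.4854, 0.2586, 0.4143]
eef_rot: [[0.917, 0.4, 0.003], [0.4, -0.917, -0.003], [0.002, 0.004, -1.0]]
contact_force: [0.1, -0.1, -2.3]
grip_width: 0.0279
```

Run:
```python
from workcell import bot, vision
import cv2,numpy as np
s=bot.sense();print(s["time"],s["ee_pos"],s["eef_rot"].round(4),s["contact_force"],s["grip_width"])
for n in("side","top"):
    f=vision.grab_frame(n);np.savez(n+"4.npz",**f)
    x0,y0,x1,y1=(150,60,310,200) if n=="side" else (90,180,250,320)
    cv2.imwrite(f"pics/{n}4.png",cv2.resize(f["color"][y0:y1,x0:x1],None,fx=4,fy=4,interpolation=2))
```

```text
11.125 [0.4853988  0.25863923 0.41431486] [[ 0.9167  0.3995  0.0034]
 [ 0.3995 -0.9167 -0.0026]
 [ 0.0021  0.0037 -1.    ]] [ 0.14270259 -0.11599216 -2.3333887 ] 0.027925171341799983
```

View pics/side4.png

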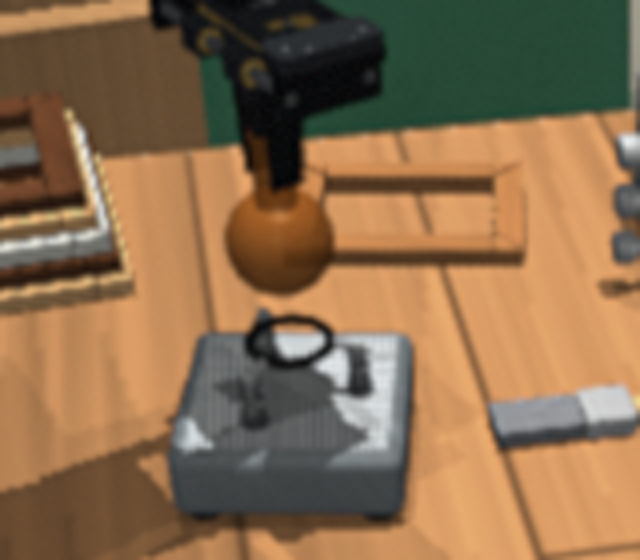

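View pics/top4.png

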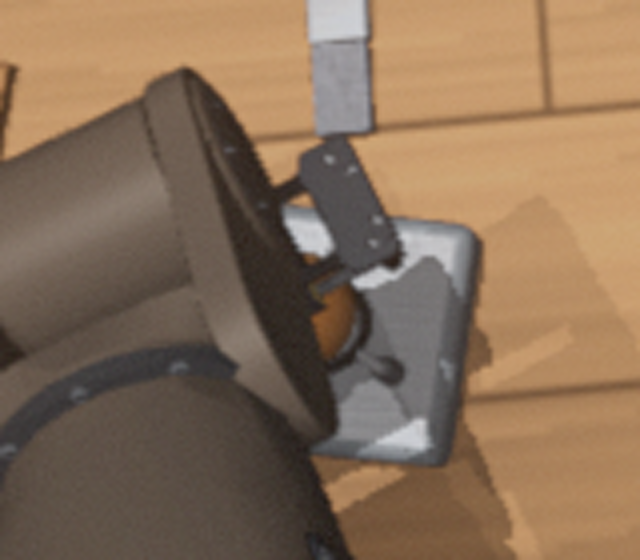

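The side crop shows the bulb centred at about crop (280,240) above the ring at (291,341). The top view is mostly hidden by the arm. I check the relative offset by projection in the side view.

Run:
```python
from h import *
f=ld("side4"); x0,y0,x1,y1=150,60,310,200
C=f["color"][y0:y1,x0:x1]; hsv=cv2.cvtColor(C,cv2.COLOR_BGR2HSV)
P=pts(f)[y0:y1,x0:x1]
m=(np.linalg.norm(P-[.4854,.2586,.178],axis=2)<.05)&(P[...,2]<.196)
q=P[m]
from scipy.optimize import least_squares
r=least_squares(lambda c:np.linalg.norm(q-c,axis=1)-.036,[.485,.259,.178],loss="soft_l1",f_scale=.002)
print("bulb depth fit",r.x,len(q),np.abs(r.fun).mean())
c=max(cv2.findContours(m.astype(np.uint8),0,1)[0],key=cv2.contourArea)
u,v=np.array(cv2.minEnclosingCircle(c)[0])+[x0,y0]; print("bulb px",u,v,"ray at .1777",ray(f,u,v,.1777), "r",cv2.minEnclosingCircle(c)[1])
ring=np.zeros(m.shape,bool)
m=(abs(P[...,2]-.1)<.008)&(abs(np.linalg.norm(P[...,:2]-[.486,.2575],axis=2)-.028)<.009)
c=max(cv2.findContours(m.astype(np.uint8),0,1)[0],key=cv2.contourArea)
E0=cv2.fitEllipse(c); print("ring",E0[0][0]+x0,E0[0][1]+y0,E0[1],ray(f,E0[0][0]+x0,E0[0][1]+y0,.1))
q=P[m]; r=least_squares(lambda c:np.linalg.norm(q[:,:2]-c,axis=1)-.028,[.486,.2575],loss="soft_l1",f_scale=.002);print("ringfit",r.x)
```

```text
bulb depth fit [0.48596964 0.25943049 0.179986  ] 330 0.001074951384133992
bulb px 219.61111450195312 120.5 ray at .1777 [0.48562173 0.26018594 0.1777    ] r 13.838895797729492
ring 222.07874298095703 145.43344116210938 (13.67603874206543, 23.816349029541016) [0.48616136 0.26090023 0.1       ]
ringfit [0.48610155 0.2575384 ]
```

Seen by the same camera, the bulb and ring agree to about 1–2 mm. I descend.

>>> {"api": "send_rows", "payload": {
  "motion": [
    [[0,0,1],0],
    [[0,0,2.5],0],
    [[0,0,3.8],0],
    [[0,0,4.5],0],
    [[0,0,4.9],0],
    [[0,0,5.2],0],
    [[0,0,5.5],0],
    [[0,0,5.5],0],
    [[0,0,5.5],0]
  ],
  "newtons": 50
}}

```text
time: 12.35
ee_pos: [0.4855, 0.2588, 0.3597]
eef_rot: [[0.917, 0.4, 0.004], [0.4, -0.917, -0.002], [0.003, 0.004, -1.0]]
contact_force: [-0.9, 2.1, 4.4]
grip_width: 0.0274
```

The force change of 6.7 N gives 6 mm of ring travel, which matches the geometry. I press 12.5 mm further.

>>> {"api": "send_rows", "payload": {
  "motion": [
    [[0,0,0.3],0],
    [[0,0,0.6],0],
    [[0,0,0.9],0],
    [[0,0,1.2],0],
    [[0,0,1.3],0],
    [[0,0,1.3],0],
    [[0,0,1.3],0],
    [[0,0,1.3],0],
    [[0,0,1.3],0]
  ]
}}

```text
time: 13.48
ee_pos: [0.4856, 0.2588, 0.3474]
eef_rot: [[0.917, 0.4, 0.005], [0.4, -0.917, -0.002], [0.004, 0.003, -1.0]]
contact_force: [-2.6, 1.5, 10.7]
grip_width: 0.0274
```

Run:
```python
from h import *
from workcell import bot, vision
from scipy.optimize import least_squares
s=bot.sense();print(s["time"],s["ee_pos"],s["contact_force"],s["grip_width"],s["joint_velocities"].round(2))
f=vision.grab_frame("side"); x0,y0,x1,y1=150,60,310,200
cv2.imwrite("pics/side5.png",cv2.resize(f["color"][y0:y1,x0:x1],None,fx=4,fy=4,interpolation=2)); cv2.imwrite("pics/side5f.png",f["color"])
P=pts(f)[y0:y1,x0:x1]
m=(np.linalg.norm(P-[.4854,.2586,.11],axis=2)<.045)&(P[...,2]<.13)&(P[...,2]>.1)
q=P[m]
r=least_squares(lambda c:np.linalg.norm(q-c,axis=1)-.036,[.485,.259,.11],loss="soft_l1",f_scale=.002);print("bulb",r.x,len(q),np.abs(r.fun).mean())
```

```text
13.475 [0.48555332 0.25881103 0.34740839] [-2.62067152  1.47266149 10.72010205] 0.027383202350512 [ 0.04 -0.02  0.    0.09 -0.03  0.09]
bulb [0.48652293 0.25974932 0.11273498] 266 0.0011759723071081611
```

View pics/side5.png

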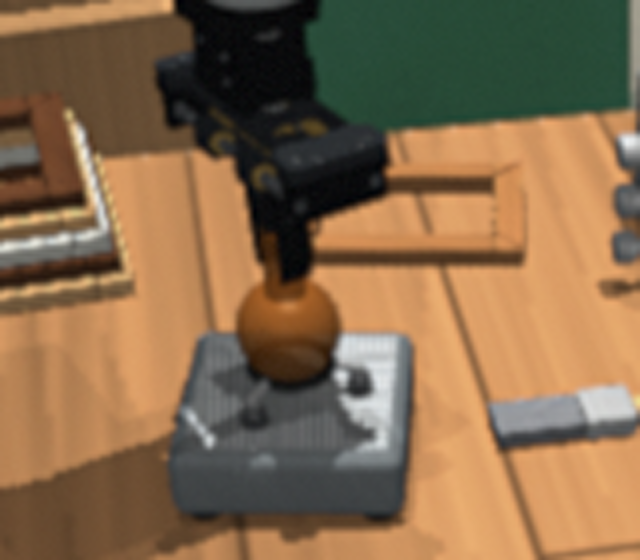

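View pics/side5f.png

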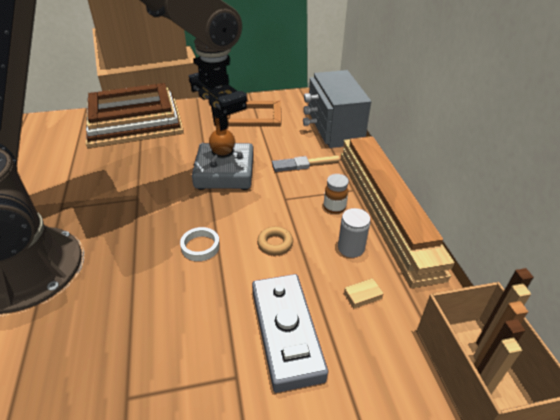

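The bulb (crop 288,330) sits upright and centred in the depressed ring, still gripped. All keys are up and the bystanders have not moved. The force gives about 18.5 mm of ring travel, so I hand in.

Run:
```python
from workcell import bot
print(bot.hand_in())
s=bot.sense();print(s["time"],s["ee_pos"],s["contact_force"],s["grip_width"])
```

```text
the job is handed in; nothing more can be done
None
the job is handed in; nothing more can be done
```

I did the whole task and handed it in at about 13.5 s; the hand-in gives no verdict. I pressed the large round key and then the bar key, each to its stop (11–13 N on the tool), and the small key was never touched. I then moved the flask from the cork rest into the ring cradle, pressed it down, and handed in while still gripping it at 50 N.

My last checks before handing in:
- **Ring travel:** the ring carried about 13 N, which means roughly 18.5 of its 24 mm. The arm height (18.2 mm) and the bulb height seen by the camera agree to within a couple of mm.
- **Flask:** the bulb was within about 2 mm of the ring centre, and the flask looked upright.
- **Grip:** the fingers were closed on the neck at 27.4 mm.
- **Bench:** all keys looked up in the last picture, and the bystanders looked unmoved.

The two cameras disagreed by 2–4 mm on absolute positions, so I used their average. No check failed.

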